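Set the running clearance of the pin clamp in the gauge case

TASK

Open the lid of the grey gauge case until it rests back on its stop. Then turn the winged thumbscrew of the pin clamp inside clockwise until it seats, back it off a quarter turn so that the gauge pin has its running clearance, and finish while still gripping the wing at that setting. Leave the lid open and do not disturb the club head, the screwdriver, the small weight and the marker pen beside the case.

Things in the scene. Friction and masses are not known exactly. Their poses are not given: they have to be found in the camera images.
- case: Grey open box 180 (x) x 200 (y) x 85 mm high, walls 5 mm, fixed to the table; a lid of the same outline is hinged on its far (+x) rim. Origin: centre of its underside; x points from the front (robot's side) to the hinge, y along the hinge, z up.
- pin_clamp: Aluminium pin clamp fixed inside the case: a bed with a gauge pin lying along y, over it a bridge 68 (x) x 24 (y) mm, top at z = 44 mm, with the upright thumbscrew on it. Origin: on the screw axis, level with the case's underside, 10 mm in front of the case's origin; axes as the case's. At the wing's height the inside is free for 70 mm or more round the screw axis.
- case_lid (a joint): Opening angle of the lid in rad: 0 shut, 1.9 open on its stop, leaning back. The lid is 8 mm thick, about 150 g, its hinge nearly frictionless: let go before 1.5 rad it falls shut, beyond 1.65 it falls back to the stop by itself. Open, its free edge stands 255 mm above the table.
- case_lid_handle (a point): Centre of the grip of the lid's black round knob: a disc 28 mm across, 16 mm thick, on a 12 mm stem, 35 mm above the lid's outer face and 30 mm from its front edge (150 mm from the hinge line). It moves with the lid and is on its far side once the lid is upright. Between pads closing along the hinge line the knob can pivot in the grip.
- case_lid_hinge (a point): Middle of the lid's hinge line, at the lid's underside; the hinge line runs along the case's y axis.
- thumbscrew (a joint): Turn of the thumbscrew in rad: 0 seated (hard stop, the clamp's foot touches the gauge pin), growing as it is backed off (anticlockwise from above); 1.571 is a quarter turn, 2.3 the other stop. Slight even friction (about 0.04 N m); it stays where left and does not rise or sink (the foot below travels 1.5 mm per rad). Starts at 0.5 to 1.2.
- wing: Steel wing of the thumbscrew: upright plate 40 mm long (its x) x 11 mm thick (its y) x 22 mm high, z up; turns with the screw. Origin on the screw axis, 66 mm above the table; the plate reaches 10 mm below and 12 mm above it. At joint value 0 its x axis is the case's x axis. Grip it across its thickness from above.
- club_head: Bystander: black club head, 70 x 119 x 50 mm, loose, to the right of the case. Origin: centre of its underside.
- driver: Bystander: green-handled screwdriver, 25 x 156 x 22 mm, lying loose to the left of the case. Origin: centre of its underside.
- weight: Bystander: small knobbed brass-coloured weight, 40 mm across, 36 mm high, loose, to the left of the case. Origin: centre of its underside.
- mark_pen: Bystander: white marker pen with green cap, 17 x 135 x 16 mm, lying loose to the right of the case. Origin: centre of its underside.

How it is judged:
By the outcome, as a careful person would: the job done as asked, in the order asked, and still so for the second after the job is handed in, while the arm keeps its last pose, push and grip.
It also fails if it takes over 54 s, if anything falls off the work surface, if the arm or the gripper's body presses on something with over 40 N, if the wrist force passes 120 N, or if a joint passes its speed limit or range.

ROBOT

A 6-joint arm with a two-finger parallel gripper is mounted at the origin on a cart in front of the work surface, level with it; the furniture and walls round the work are solid. World frame = base frame: x ahead of the robot, y to its left, z up, the work surface at z = 0. Lengths are in m, angles in degrees, forces in N, time in s.
With the tool pointing down it reaches from about 0.3 to 0.75 m from the base axis. Payload 8.5 kg.
Tool frame: the origin (TCP) lies at the very end of the fingers, on their centre line; the grasp point (between the pads) lies 19 mm behind it; z points along the fingers, y is the line along which they close (so a half turn about z gives the same grasp; the last joint's range is limited). The gripper opens to 85 mm and grips with 20 to 120 N. Pads are 22 mm wide; open, the fingers measure 114 mm over their backs; the gripper's body (76 mm by 85 mm) begins 54 mm behind the grasp point. The pads swing forward as they close: fully open they stand 13 mm farther back than shut.
Start: joints at [61.232, 21.807, 74.336, -0, 83.858, -12.336], TCP at [0.156, 0.528, 0.231] pointing down, gripper open.
Joint ranges: [-178.18, 178.18], [-50.72, 133.34], [12.68, 142.11], [-81.47, 261.47], [9.98, 163.14], [-165.26, 165.26]. Speed limits (degrees/s): [136.94, 136.94, 180, 180, 180, 180].

INTERFACE

Orientations are given as a 3x3 rotation matrix whose columns are the frame's x, y, z axes.
In Python, from rig import observe, cams, ticket gives the robot as it stands.
- The arm moves only by the tool move_arm, never from a script. Its arguments are lists of equal length, an entry for each row: "jaw": the finger opening in cm, from 0 to 8.54; "dp": the shift along the tool's x, y, z in cm, a list of three; "turn": the turn, a rotation vector about the tool's x, y, z in rad, a list of three. In form: {"jaw": [jaw, ...], "dp": [[tx, ty, tz], ...], "turn": [[wx, wy, wz], ...]}. A call has 1 to 12 rows; each row shifts and turns the commanded pose from where the row before left it, along the tool's axes as they then stand; what a row does not reach is not made up. A row lasts 1/12 s, in which the tool goes at most 41.7 mm and 7.16 degrees, less where a joint would pass 70% of its speed; a pose out of reach is approached as far as the arm can. A call is refused whole if a number of a shift passes 4.17 or a number of a turn 0.125, either way. A call with a gripper value outside its range is refused whole. The fingers move at their own pace and stop on an object; "force" is the grip in N (left out, the last holds). Time passes only in rows, so rows that do not move let the fingers close. It gives the time, the measured TCP pose, the force, the opening and the grip force at its end, in the units of the state.
- observe(): the state, without advancing time (a new reading comes with each control period).
- cams.get_image(name): name is "side" or "top"; returns (picture, depth): 384x512x3 uint8, red, green, blue; 384x512 float32, m along the optical axis (not along the pixel's ray), 0 where there is no reading.
- cams.calibration(name): a dict with "vertical_fov" (degrees; the focal length in pixels is half the picture's height over the tangent of half this angle, whatever the lens; pixels are square), "cx", "cy" (the principal point, pixels), "k1" (the pictures are not rectified: a ray, as slopes to the right and down, at radius r is drawn at 1 + k1 r^2 times it, then the intrinsics apply), "view" (4x4, takes a point from world to camera coordinates). Camera axes: x right, y up, looking along -z (the intrinsics and any distortion apply to the point x, -y, -z); pixel columns grow to the right and rows downward; lengths in m; the calibration is good to about 2 mm. A picture is of the moment at which its call begins. calibration takes no time and is no camera call.
- ticket.close_job(): hands the job in; it is judged then, once.
Trained networks look in the newest picture that a camera, given by its name, has taken for a name from the list of things; names that differ only in an ending like _2 or _b are one class to them, and where a whole thing is asked for, a point or a joint stands for the part that bears it (a point fixed in the world has none). Each returns a list of dicts, best first, with "p" (0 to 1); they miss things now and then, are a little off and sometimes report something else, mostly with a low value. They report only what shows in the picture. A call takes as long as a camera call.
- cams.spot_in(camera, query): "box" ([centre column, centre row, width, height] as shares, 0 to 1, of the picture: columns of its width, rows of its height, round what is visible of it).
- cams.outline_of(camera, query): "mask" (384x512 bool, what is visible of it) and "box" ([centre column, centre row, width, height] as shares, 0 to 1, of the picture: columns of its width, rows of its height, round what is visible of it).
- cams.mark_of(camera, query): "location" ([column, row] as shares, 0 to 1, of the picture: columns of its width, rows of its height: a listed point, or the origin of a listed thing).
The state is a dict: "time_s": time; "q": joint angles; "qvel": joint speeds; "joint_efforts": joint torques, N m; "position": TCP position; "tool_rot": TCP orientation; "ft_force": force on the tool from outside, world axes, zero at the start; "wrist_torque": the same for the moment, N m; "grip_width": finger opening in m; "gripper_force": force on a finger pad.
Only numpy, scipy, OpenCV 4.12 (cv2) and the standard library are available. Lean on these libraries where they do the work, as an engineer would, in place of code of your own. Each camera call takes 0.05 s, during which the arm holds its last target. There are 200 camera calls.

## Working session

There is one attempt and no reset: what is moved stays moved. The work goes in short steps, Python scripts to look and compute and a tool call to move; the robot and the scene stay as the last step left them, time stands still between calls to the robot, and variables do not carry over. Pictures are saved under pics/ and viewed, at most 10 in all, crops included, and the job is handed in when it is done.

Besides the shell and the picture viewer there is one more tool, called after "Request:" by a JSON object that holds its "fn" and its "kwargs". move_arm: Moves the arm, as the interface text tells. Its arguments: {"type":"object","properties":{"jaw":{"type":"array","items":{"type":"number"}},"dp":{"type":"array","items":{"type":"array","items":{"type":"number"}}},"turn":{"type":"array","items":{"type":"array","items":{"type":"number"}}},"force":{"type":"number"}},"required":["jaw","dp","turn"]}

```bash
ls; mkdir -p pics; cat > h.py <<'E'
import numpy as np, cv2
from rig import observe, cams, ticket
def px2w(n,u,v,d):
    c=cams.calibration(n); f=192/np.tan(np.radians(c["vertical_fov"])/2)
    K=np.array([[f,0,c["cx"]],[0,f,c["cy"]],[0,0,1.]])
    p=cv2.undistortPoints(np.array([[[u,v]]],float),K,np.array([c["k1"],0,0,0.]))[0,0]
    V=np.array(c["view"]); pc=np.array([p[0]*d,-p[1]*d,-d,1]); return (np.linalg.inv(V)@pc)[:3]
def cloud(n,dep):
    c=cams.calibration(n); f=192/np.tan(np.radians(c["vertical_fov"])/2)
    K=np.array([[f,0,c["cx"]],[0,f,c["cy"]],[0,0,1.]])
    v,u=np.mgrid[0:384,0:512]; p=cv2.undistortPoints(np.stack([u,v],-1).reshape(-1,1,2).astype(float),K,np.array([c["k1"],0,0,0.])).reshape(384,512,2)
    P=np.stack([p[...,0]*dep,-p[...,1]*dep,-dep,np.ones_like(dep)],-1)
    return (P@np.linalg.inv(np.array(c["view"])).T)[...,:3]
E
python3 - <<'E'
from h import *
for n in("top","side"):
    im,d=cams.get_image(n); cv2.imwrite(f"pics/{n}0.png",im[...,::-1]); P=cloud(n,d)
    for q in("case","case_lid_handle","case_lid_hinge","club_head","driver","weight","mark_pen"):
        for r in cams.mark_of(n,q)[:1]:
            u,v=r["location"][0]*512,r["location"][1]*384; print(n,q,round(r["p"],2),round(u),round(v),P[min(int(v),383),min(int(u),511)].round(3))
    r=cams.outline_of(n,"case_lid")
    if r:
        m=r[0]["mask"]&(d>0); Q=P[m]; s=Q[(abs(Q[:,2]-np.median(Q[:,2]))<.006)]
        print(n,"lid",r[0]["p"],np.median(Q[:,2]),cv2.minAreaRect((s[:,:2]*1000).astype(np.float32)))
s=observe();print(s["tool_rot"],s["grip_width"],s["time_s"])
E
```

```text
pics
top case 0.62 233 192 [0.5   0.06  0.093]
top case_lid_handle 0.63 369 217 [ 0.421 -0.362  0.003]
top case_lid_hinge 0.97 221 161 [0.593 0.092 0.094]
top club_head 0.58 367 181 [ 0.531 -0.352  0.036]
top driver 0.63 139 216 [0.441 0.361 0.018]
top weight 0.5 147 169 [0.585 0.333 0.024]
top mark_pen 0.68 371 216 [ 0.424 -0.367 -0.001]
top lid 0.62 0.0938850079735416 ((507.3961181640625, 72.10697937011719), (180.11444091796875, 199.72244262695312), 16.357967376708984)
side case 0.83 252 234 [0.48  0.162 0.085]
side case_lid_handle 0.84 274 201 [0.444 0.053 0.138]
side case_lid_hinge 0.93 222 210 [ 0.645 -0.008  0.006]
side club_head 0.75 273 167 [ 0.538 -0.306  0.025]
side driver 0.86 246 315 [0.433 0.372 0.004]
side weight 0.54 198 289 [0.581 0.338 0.016]
side mark_pen 0.52 307 171 [ 0.402 -0.339  0.006]
side lid 0.89 0.09484932663679402 ((510.41741943359375, 71.82495880126953), (179.27059936523438, 202.56727600097656), 16.19784927368164)
[[-9.59154141e-01  2.82883957e-01  1.62161742e-05]
 [ 2.82883958e-01  9.59154141e-01  1.85621685e-05]
 [-1.03028710e-05  2.23912763e-05 -1.00000000e+00]] 0.08556524655832422 0.9
```

View pictures.

View pics/top0.png

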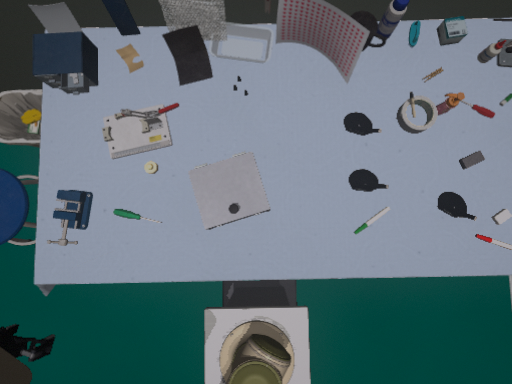

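View pics/side0.png

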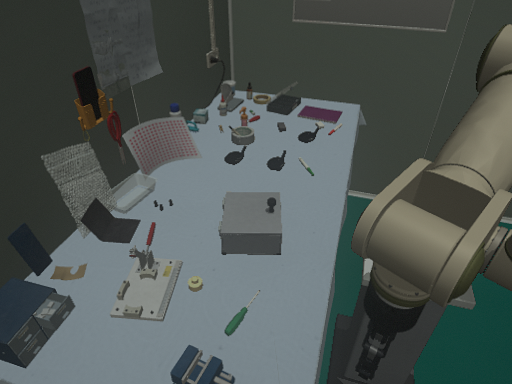

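```bash
python3 - <<'E'
from h import *
im,d=cams.get_image("side");P=cloud("side",d)
im2,d2=cams.get_image("top");P2=cloud("top",d2)
for P in(P,P2):
    Q=P.reshape(-1,3); a=np.radians(16.3)
    m=(Q[:,2]>.115)&(Q[:,2]<.15)&(np.hypot(Q[:,0]-.45,Q[:,1]-.055)<.05)
    k=Q[m]; print(len(k),k.min(0),k.max(0),k.mean(0), np.median(k[:,2]))
E
```

```text
71 [0.43996403 0.04184181 0.12190636] [0.46584029 0.06880303 0.14023721] [0.45176629 0.0589518  0.13385441] 0.13613356692925327
80 [0.43702641 0.0429052  0.12576196] [0.46240862 0.06851936 0.14190202] [0.44951121 0.0547721  0.13612287] 0.13632927556773122
```

Top view: case lid centred near (230,190) with the knob at (234,208). The bystanders match their description: pen (372,220), club head (366,181), driver (138,216) and weight (151,168). Side view: knob at (271,203), lid shut.

Request:
{"fn": "move_arm", "kwargs": {"jaw": [8.5,8.5,8.5,8.5,8.5,8.5,8.5,8.5,8.5,8.5,8.5,8.5], "dp": [[-1.5,-1.3,0],[-3,-2.65,0],[-3,-2.65,0],[-3,-2.65,0],[-3,-2.65,0],[-3,-2.65,0],[-3,-2.65,0],[-3,-2.65,0],[-3,-2.65,0],[-3,-2.65,0],[-3,-2.65,0],[-3,-2.65,0]], "turn": [[0,0,0],[0,0,0],[0,0,0],[0,0,0],[0,0,0],[0,0,0],[0,0,0],[0,0,0],[0,0,0],[0,0,0],[0,0,0],[0,0,0]]}}

```text
time_s: 2.0
position: [0.401, 0.1359, 0.2316]
tool_rot: [[-0.959, 0.283, 0.001], [0.283, 0.959, 0.0], [-0.001, 0.0, -1.0]]
ft_force: [0.7, 0.3, 0.4]
grip_width: 0.0846
gripper_force: 0.0
```

Request:
{"fn": "move_arm", "kwargs": {"jaw": [8.5,8.5,8.5,8.5,8.5,8.5,8.5,8.5,8.5,8.5,8.5,8.5], "dp": [[-3,-2.65,0],[-3,-2.65,0],[0,0,0],[0,0,0],[0,0,0],[0,0,0],[0,0,0],[0,0,0],[0,0,0],[0,0,0],[0,0,0],[0,0,0]], "turn": [[0,0,0.12],[0,0,0.12],[0,0,0.122],[0,0,0.122],[0,0,0.122],[0,0,0.122],[0,0,0.122],[0,0,0.122],[0,0,0.122],[0,0,0.122],[0,0,0.122],[0,0,0.122]]}}

```text
time_s: 3.0
position: [0.4387, 0.0678, 0.2314]
tool_rot: [[0.181, 0.983, 0.0], [0.983, -0.181, -0.0], [0.0, 0.0, -1.0]]
ft_force: [-0.3, 0.2, -0.6]
grip_width: 0.0849
gripper_force: 0.0
```

Request:
{"fn": "move_arm", "kwargs": {"jaw": [8.5,8.5,8.5,8.5,8.5,8.5,8.5,8.5,8.5,8.5], "dp": [[0,0,0],[0,0,0],[0,0,0],[0,0,0],[0,0,0],[0,0,0],[0,0,0],[0,0,0],[0,0,0],[0,0,0]], "turn": [[0,0,0.122],[0,0,0.122],[0,0,0.122],[0,0,0.122],[0,0,0.122],[0,0,0.122],[0,0,0.122],[0,0,0.122],[0,0,0.122],[0,0,0]]}}

```text
time_s: 3.83
position: [0.4387, 0.0678, 0.2314]
tool_rot: [[0.958, 0.288, 0.0], [0.288, -0.958, -0.0], [0.0, 0.0, -1.0]]
ft_force: [0.8, 0.5, 0.4]
grip_width: 0.085
gripper_force: 0.0
```

```bash
cat >> h.py <<'E'
A=np.radians(16.3); C=np.array([.508,.072])
def to_case(p): # case frame
    d=np.array(p[:2])-C; return np.array([d@[np.cos(A),np.sin(A)],d@[-np.sin(A),np.cos(A)],p[2]])
def st(goal=None):
    s=observe();R=np.array(s["tool_rot"]);p=np.array(s["position"])
    print("t",round(s["time_s"],2),"p",p.round(4),"yawY",np.degrees(np.arctan2(R[1,1],R[0,1])).round(2),"z",R[:,2].round(3),"case",to_case(p).round(4),"w",round(s["grip_width"],4),"gf",s["gripper_force"],"F",np.round(s["ft_force"],1),"T",np.round(s["wrist_torque"],2),"q",np.round(s["q"],1))
    if goal is not None: print("tool delta cm",(R.T@(np.array(goal)-p)*100).round(2))
E
python3 -c "
from h import *
st([.4505,.055,.109])"
```

```text
t 3.83 p [0.4387 0.0678 0.2314] yawY -73.24 z [ 0. -0. -1.] case [-0.0677  0.0154  0.2314] w 0.085 gf 0.0 F [0.8 0.5 0.4] T [ 0.01 -0.04  0.01] q [-6.6 11.1 89.9 -0.  79.  66.7]
tool delta cm [ 0.76  1.56 12.24]
```

Request:
{"fn": "move_arm", "kwargs": {"jaw": [6,5,5,5,5,5,5], "dp": [[0.4,0.8,0],[0.36,0.76,3],[0,0,3.5],[0,0,3.5],[0,0,1.5],[0,0,0.7],[0,0,0]], "turn": [[0,0,0.008],[0,0,0],[0,0,0],[0,0,0],[0,0,0],[0,0,0],[0,0,0]]}}

```text
time_s: 4.42
position: [0.4504, 0.0547, 0.1083]
tool_rot: [[0.958, 0.287, -0.002], [0.287, -0.958, 0.0], [-0.002, -0.001, -1.0]]
ft_force: [-0.5, 0.5, 0.6]
grip_width: 0.0502
gripper_force: 0.0
```

Request:
{"fn": "move_arm", "kwargs": {"jaw": [2,2,2,2,2,2,2,2], "dp": [[0,0,0],[0,0,0],[0,0,0],[0,0,0],[0,0,0],[0,0,0],[0,0,0],[0,0,0]], "turn": [[0,0,0],[0,0,0],[0,0,0],[0,0,0],[0,0,0],[0,0,0],[0,0,0],[0,0,0]], "force": 30}}

```text
time_s: 5.08
position: [0.4515, 0.0546, 0.1106]
tool_rot: [[0.958, 0.285, 0.003], [0.285, -0.958, -0.001], [0.003, 0.002, -1.0]]
ft_force: [0.6, -3.7, 5.9]
grip_width: 0.0266
gripper_force: 29.8
```

```bash
python3 - <<'E'
from h import *
st()
h=np.array([-.09,.085])
K=lambda t:np.array([-.15*np.cos(t)+.043*np.sin(t),.15*np.sin(t)+.043*np.cos(t)])
n=18; th=np.linspace(0,1.75,n+1)
k=np.array([K(t) for t in th]); print("tool x / z cm (x fwd, z down)"); d=np.diff(k,axis=0)*100; d[:,1]*=-1; print(d.round(2).tolist())
E
```

```text
t 5.08 p [0.4515 0.0546 0.1106] yawY -73.43 z [ 0.003 -0.001 -1.   ] case [-0.0591 -0.0009  0.1106] w 0.0266 gf 29.805826507508755 F [ 0.6 -3.7  5.9] T [-0.61 -0.02  0.04] q [-8.1 20.4 99.8 -0.  59.6 65.4]
tool x / z cm (x fwd, z down)
[[0.49, -1.44], [0.63, -1.38], [0.76, -1.31], [0.88, -1.23], [1.0, -1.14], [1.1, -1.04], [1.2, -0.93], [1.28, -0.81], [1.36, -0.68], [1.41, -0.55], [1.46, -0.41], [1.49, -0.26], [1.51, -0.12], [1.52, 0.03], [1.51, 0.18], [1.48, 0.32], [1.44, 0.47], [1.39, 0.6]]
```

Request:
{"fn": "move_arm", "kwargs": {"jaw": [2,2,2,2,2,2,2,2,2,2], "dp": [[0.2,0,-0.72],[0.27,0,-0.72],[0.63,0,-1.38],[0.76,0,-1.31],[0.88,0,-1.23],[1.0,0,-1.14],[1.1,0,-1.04],[1.2,0,-0.93],[1.28,0,-0.81],[0,0,0]], "turn": [[0,0,0],[0,0,0],[0,0,0],[0,0,0],[0,0,0],[0,0,0],[0,0,0],[0,0,0],[0,0,0],[0,0,0]]}}

```text
time_s: 5.92
position: [0.5226, 0.0752, 0.2041]
tool_rot: [[0.959, 0.285, 0.004], [0.285, -0.959, -0.002], [0.003, 0.003, -1.0]]
ft_force: [-2.8, -9.7, 5.4]
grip_width: 0.0264
gripper_force: 31.0
```

```bash
python3 - <<'E'
from h import *
st()
im,d=cams.get_image("side"); cv2.imwrite("pics/s1.png",cv2.resize(im[130:300,130:400,::-1],None,fx=2.5,fy=2.5))
E
```

```text
t 5.92 p [0.5226 0.0752 0.2041] yawY -73.45 z [ 0.004 -0.002 -1.   ] case [ 0.015  -0.001   0.2041] w 0.0264 gf 30.985037572681904 F [-2.8 -9.7  5.4] T [-1.33  0.51  0.01] q [-4.6 20.8 80.7 -0.1 78.3 68.9]
```

View pics/s1.png

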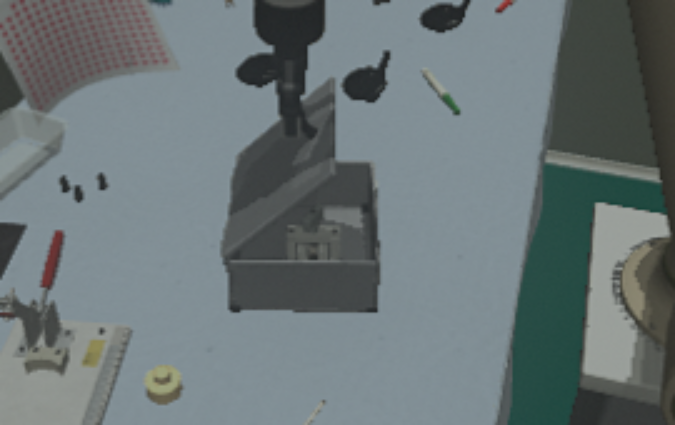

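The lid is lifted to about 0.8–0.9 rad with the knob held in the fingers near (290,115) in the crop. The clamp shows inside the case at (315,235). I'll carry on along the arc.

Request:
{"fn": "move_arm", "kwargs": {"jaw": [2,2,2,2,2,2,2,2,2,2,2], "dp": [[0.68,0,-0.34],[0.68,0,-0.34],[1.41,0,-0.55],[1.46,0,-0.41],[1.49,0,-0.26],[1.51,0,-0.12],[1.52,0,0.03],[1.51,0,0.18],[1.48,0,0.32],[1.44,0,0.47],[1.39,0,0.6]], "turn": [[0,0,0],[0,0,0],[0,0,0],[0,0,0],[0,0,0],[0,0,0],[0,0,0],[0,0,0],[0,0,0],[0,0,0],[0,0,0]]}}

```text
time_s: 6.88
position: [0.6621, 0.1156, 0.2079]
tool_rot: [[0.959, 0.283, 0.004], [0.283, -0.959, -0.003], [0.003, 0.004, -1.0]]
ft_force: [3.5, -10.4, 3.3]
grip_width: 0.0265
gripper_force: 31.3
```

```bash
python3 - <<'E'
from h import *
st()
im,d=cams.get_image("side"); cv2.imwrite("pics/s2.png",cv2.resize(im[130:300,130:400,::-1],None,fx=2.5,fy=2.5))
E
```

```text
t 6.88 p [0.6621 0.1156 0.2079] yawY -73.54 z [ 0.004 -0.003 -1.   ] case [ 0.1601 -0.0014  0.2079] w 0.0265 gf 31.286080665886402 F [  3.5 -10.4   3.3] T [-1.6  -0.29  0.07] q [-0.1 35.3 54.8 -0.2 89.7 73.4]
```

View pics/s2.png

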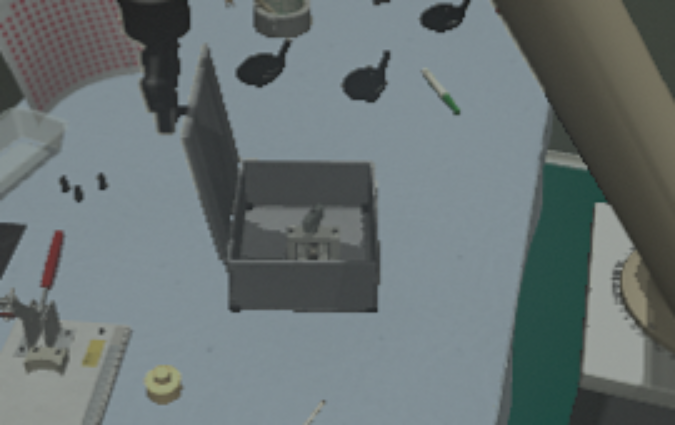

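The lid leans back past upright (free edge at (205,50) in the crop) and the wing is visible at (315,217). Next: a little farther, release, then rise.

Request:
{"fn": "move_arm", "kwargs": {"jaw": [2,2,6,6,6,6,6,6,6,6,6,6], "dp": [[0.65,0,0.3],[0.6,0,0.4],[0,0,0],[0,0,0],[0,0,0],[0,0,0],[0,0,-1],[0,0,-3],[0,0,-3],[0,0,-3],[0,0,-3],[0,0,0]], "turn": [[0,0,0],[0,0,0],[0,0,0],[0,0,0],[0,0,0],[0,0,0],[0,0,0],[0,0,0],[0,0,0],[0,0,0],[0,0,0],[0,0,0]]}}

```text
time_s: 7.93
position: [0.6727, 0.1211, 0.3374]
tool_rot: [[0.958, 0.285, 0.012], [0.285, -0.958, 0.0], [0.012, 0.003, -1.0]]
ft_force: [0.3, 0.5, 1.1]
grip_width: 0.0601
gripper_force: 0.0
```

```bash
python3 - <<'E'
from h import *
st()
cs={}
for n in("side","top"):
    im,d=cams.get_image(n); cv2.imwrite(f"pics/{n}3.png",cv2.resize(im[130:300,130:400,::-1],None,fx=2.5,fy=2.5))
    P=cloud(n,d).reshape(-1,3); c=np.c_[(P[:,:2]-C)@np.array([[np.cos(A),-np.sin(A)],[np.sin(A),np.cos(A)]]),P[:,2]]
    w=c[(c[:,2]>.059)&(c[:,2]<.085)&(np.hypot(c[:,0]+.01,c[:,1])<.03)]
    if len(w)>5: print(n,"wing case frame",len(w),w.min(0),w.max(0),cv2.minAreaRect((w[:,:2]*1000).astype(np.float32)))
    l=c[(c[:,2]>.1)&(c[:,2]<.27)&(abs(c[:,1])<.1)&(abs(c[:,0]-.12)<.06)]
    if len(l)>5: print(n,"lid",len(l),np.polyfit(l[:,2],l[:,0],1),l.max(0))
    for q in("wing","pin_clamp"):
        for r in cams.mark_of(n,q)[:1]: print(q,r["p"],np.array(r["location"])*[512,384])
E
```

```text
t 7.93 p [0.6727 0.1211 0.3374] yawY -73.44 z [ 0.012  0.    -1.   ] case [0.1719 0.0009 0.3374] w 0.0601 gf 0.0 F [0.3 0.5 1.1] T [-0.01  0.02  0.03] q [  0.3  34.6  35.4   0.  109.3  73.7]
side wing case frame 59 [-0.01837933 -0.01823772  0.05925134] [0.00340295 0.0174098  0.08195074] ((-8.159292221069336, -0.06595039367675781), (38.61518096923828, 9.800333023071289), 62.395652770996094)
side lid 1438 [0.35975778 0.06070173] [0.17929298 0.09883937 0.25847375]
wing 0.49 [259.1744 214.8096]
pin_clamp 0.65 [255.0784 233.5872]
top wing case frame 51 [-0.02335651 -0.01770174  0.05975967] [0.00077837 0.01549266 0.08410304] ((-11.462650299072266, -0.6066627502441406), (37.2038688659668, 10.857053756713867), 57.71548843383789)
top lid 1537 [0.34663516 0.05922322] [0.15452216 0.04654764 0.25878463]
wing 0.46 [230.0928 192.9984]
pin_clamp 0.86 [233.4208 193.8816]
```

View pics/side3.png

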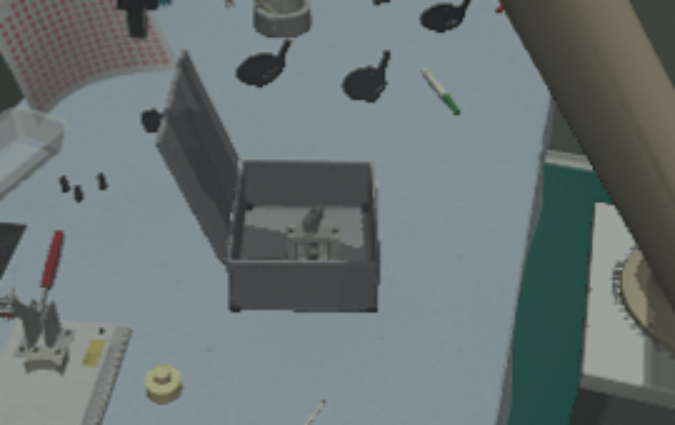

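View pics/top3.png

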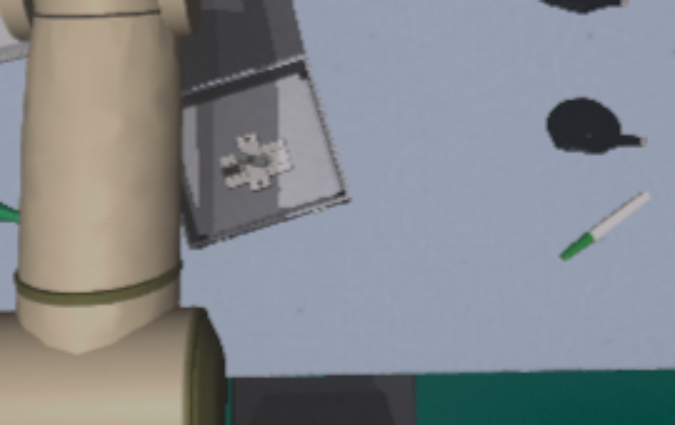

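Side crop: the lid rests on its stop (edge near (170,100), matching 1.9 rad). In both views the wing lies at about 60° to the case's x axis. I'll move over the wing and turn the tool to match.

Request:
{"fn": "move_arm", "kwargs": {"jaw": [5,4,4,4,4,4,4,4,4,4,4,4], "dp": [[-2,0,0],[-4,0,0],[-4,0,0],[-4,0,0],[-4,0.1,0],[0,0,3.5],[0,0,3.5],[0,0,3.5],[0,0,3.5],[0,0,3.5],[0,0,2],[0,0,0]], "turn": [[0,-0.012,0],[0,0,0],[0,0,0],[0,0,-0.115],[0,0,-0.115],[0,0,-0.116],[0,0,-0.116],[0,0,-0.116],[0,0,-0.116],[0,0,-0.116],[0,0,-0.116],[0,0,-0.116]]}}

```text
time_s: 9.23
position: [0.4967, 0.0639, 0.1316]
tool_rot: [[0.232, 0.972, -0.021], [0.973, -0.232, -0.002], [-0.007, -0.02, -1.0]]
ft_force: [-0.2, 0.4, -0.1]
grip_width: 0.0402
gripper_force: 0.0
```

```bash
python3 -c "
from h import *
st([.4984,.0692,.0505])"
```

```text
t 9.23 p [0.4967 0.0639 0.1316] yawY -13.44 z [-0.021 -0.002 -1.   ] case [-0.0131 -0.0046  0.1316] w 0.0402 gf 0.0 F [-0.2  0.4 -0.1] T [ 0.04 -0.04  0.04] q [-6.1 23.2 90.3 -0.3 67.6  7.4]
tool delta cm [0.61 0.2  8.1 ]
```

Request:
{"fn": "move_arm", "kwargs": {"jaw": [4,4], "dp": [[0,0,0],[0,0,0]], "turn": [[0,0,0],[0,0,0]]}}

```text
time_s: 9.4
position: [0.4994, 0.0637, 0.1362]
tool_rot: [[0.241, 0.97, -0.012], [0.97, -0.241, -0.003], [-0.006, -0.011, -1.0]]
ft_force: [-0.8, 0.7, 1.6]
grip_width: 0.04
gripper_force: 0.0
```

```bash
python3 -c "
from h import *
st([.4984,.0692,.0505])"
```

```text
t 9.4 p [0.4994 0.0637 0.1362] yawY -13.95 z [-0.012 -0.003 -1.   ] case [-0.0106 -0.0055  0.1362] w 0.04 gf 0.0 F [-0.8  0.7  1.6] T [-0.02 -0.02  0.07] q [-6.1 23.  89.9 -0.3 67.8  8. ]
tool delta cm [ 0.56 -0.14  8.56]
```

Request:
{"fn": "move_arm", "kwargs": {"jaw": [4,4,4,4,4,4], "dp": [[0.55,-0.15,1.5],[0,0,3],[0,0,2.5],[0,0,1],[0,0,0.4],[0,0,0]], "turn": [[-0.011,0.006,0],[0,0,0],[0,0,0],[0,0,0],[0,0,0],[0,0,0]]}}

```text
time_s: 9.9
position: [0.4993, 0.0694, 0.0522]
tool_rot: [[0.24, 0.971, 0.0], [0.971, -0.24, -0.0], [-0.0, 0.0, -1.0]]
ft_force: [1.2, 0.3, 0.1]
grip_width: 0.04
gripper_force: 0.0
```

Request:
{"fn": "move_arm", "kwargs": {"jaw": [0.8,0.8,0.8,0.8,0.8,0.8,0.8], "dp": [[0,0,0],[0,0,0],[0,0,0],[0,0,0],[0,0,0],[0,0,0],[0,0,0]], "turn": [[0,0,0],[0,0,0],[0,0,0],[0,0,0],[0,0,0],[0,0,0],[0,0,0]], "force": 30}}

```text
time_s: 10.48
position: [0.4991, 0.0695, 0.0535]
tool_rot: [[0.238, 0.971, 0.001], [0.971, -0.238, -0.0], [0.0, 0.002, -1.0]]
ft_force: [-3.4, 1.2, 5.6]
grip_width: 0.0105
gripper_force: 30.5
```

```bash
python3 -c "
from h import *
st([.4984,.0692,.0505])"
```

```text
t 10.48 p [0.4991 0.0695 0.0535] yawY -13.78 z [ 0.001 -0.    -1.   ] case [-0.0092  0.0001  0.0535] w 0.0105 gf 30.49898475408554 F [-3.4  1.2  5.6] T [ 0.14  0.57 -0.04] q [-5.6 29.4 96.  -0.  54.5  8.2]
tool delta cm [-0.05 -0.06  0.3 ]
```

Request:
{"fn": "move_arm", "kwargs": {"jaw": [0.8,0.8,0.8,0.8,0.8,0.8,0.8,0.8,0.8,0.8,0.8,0.8], "dp": [[0,0,0],[0,0,0],[0,0,0],[0,0,0],[0,0,0],[0,0,0],[0,0,0],[0,0,0],[0,0,0],[0,0,0],[0,0,0],[0,0,0]], "turn": [[0,0,0.04],[0,0,0.08],[0,0,0.08],[0,0,0.08],[0,0,0.08],[0,0,0.08],[0,0,0.08],[0,0,0.08],[0,0,0.08],[0,0,0.08],[0,0,0.08],[0,0,0.04]], "force": 40}}

```text
time_s: 11.48
position: [0.5, 0.0688, 0.0535]
tool_rot: [[0.902, 0.432, 0.003], [0.432, -0.902, -0.002], [0.002, 0.003, -1.0]]
ft_force: [-0.9, -3.3, 4.0]
grip_width: 0.0105
gripper_force: 41.5
```

```bash
python3 -c "
from h import *
st([.4984,.0692,.0505])"
```

```text
t 11.48 p [0.5    0.0688 0.0535] yawY -64.42 z [ 0.003 -0.002 -1.   ] case [-0.0086 -0.0009  0.0535] w 0.0105 gf 41.4574009180069 F [-0.9 -3.3  4. ] T [-0.67  0.1   0.04] q [-5.6 29.4 96.  -0.1 54.4 58.9]
tool delta cm [-0.12 -0.11  0.3 ]
```

Request:
{"fn": "move_arm", "kwargs": {"jaw": [0.8,0.8,0.8,0.8,0.8], "dp": [[0,0,0],[0,0,0],[0,0,0],[0,0,0],[0,0,0]], "turn": [[0,0,0.03],[0,0,0.03],[0,0,0.03],[0,0,0.03],[0,0,0]]}}

```text
time_s: 11.9
position: [0.5, 0.0686, 0.0535]
tool_rot: [[0.946, 0.323, 0.003], [0.323, -0.946, -0.002], [0.003, 0.003, -1.0]]
ft_force: [0.3, -6.0, 6.5]
grip_width: 0.0102
gripper_force: 41.8
```

```bash
python3 -c "
from h import *
st()"
```

```text
t 11.9 p [0.5    0.0686 0.0535] yawY -71.13 z [ 0.003 -0.002 -1.   ] case [-0.0086 -0.001   0.0535] w 0.0102 gf 41.83330714702606 F [ 0.3 -6.   6.5] T [-1.04  0.13 -0.09] q [-5.6 29.4 96.  -0.1 54.4 65.6]
```

Request:
{"fn": "move_arm", "kwargs": {"jaw": [0.8,0.8,0.8], "dp": [[0,0,0],[0,0,0],[0,0,0]], "turn": [[0,0,0.03],[0,0,0.03],[0,0,0]]}}

```text
time_s: 12.15
position: [0.5, 0.0686, 0.0535]
tool_rot: [[0.963, 0.268, 0.003], [0.268, -0.963, -0.002], [0.003, 0.003, -1.0]]
ft_force: [-0.2, -6.0, 6.7]
grip_width: 0.0104
gripper_force: 42.3
```

```bash
python3 -c "
from h import *
st()"
```

```text
t 12.15 p [0.5    0.0686 0.0535] yawY -74.47 z [ 0.003 -0.002 -1.   ] case [-0.0086 -0.0011  0.0535] w 0.0104 gf 42.261720299720764 F [-0.2 -6.   6.7] T [-1.03  0.11  0.47] q [-5.6 29.4 96.  -0.1 54.4 68.9]
```

Request:
{"fn": "move_arm", "kwargs": {"jaw": [0.8,0.8,0.8], "dp": [[0,0,0],[0,0,0],[0,0,0]], "turn": [[0,0,0.02],[0,0,0.0],[0,0,0]]}}

```text
time_s: 12.4
position: [0.5, 0.0686, 0.0535]
tool_rot: [[0.968, 0.251, 0.003], [0.251, -0.968, -0.002], [0.003, 0.003, -1.0]]
ft_force: [-0.8, -6.0, 5.6]
grip_width: 0.0103
gripper_force: 47.4
```

```bash
python3 -c "
from h import *
st()"
```

```text
t 12.4 p [0.5    0.0686 0.0535] yawY -75.47 z [ 0.003 -0.002 -1.   ] case [-0.0086 -0.001   0.0535] w 0.0103 gf 47.411338090896606 F [-0.8 -6.   5.6] T [-1.06  0.2   0.88] q [-5.6 29.4 96.  -0.1 54.4 70. ]
```

Firm seat: torque climbs at about 0.4 N m per degree, with first contact near yaw −73.4°. Now I'll back it off to yaw 16.6°.

Request:
{"fn": "move_arm", "kwargs": {"jaw": [0.8,0.8,0.8,0.8,0.8,0.8,0.8,0.8,0.8,0.8,0.8,0.8], "dp": [[0,0,0],[0,0,0],[0,0,0],[0,0,0],[0,0,0],[0,0,0],[0,0,0],[0,0,0],[0,0,0],[0,0,0],[0,0,0],[0,0,0]], "turn": [[0,0,-0.04],[0,0,-0.08],[0,0,-0.08],[0,0,-0.08],[0,0,-0.08],[0,0,-0.08],[0,0,-0.08],[0,0,-0.08],[0,0,-0.08],[0,0,-0.08],[0,0,-0.08],[0,0,-0.08]]}}

```text
time_s: 13.4
position: [0.4993, 0.0695, 0.0535]
tool_rot: [[0.385, 0.923, 0.002], [0.923, -0.385, -0.0], [0.001, 0.002, -1.0]]
ft_force: [-2.6, -0.3, 9.0]
grip_width: 0.0102
gripper_force: 42.3
```

Request:
{"fn": "move_arm", "kwargs": {"jaw": [0.8,0.8,0.8,0.8,0.8,0.8,0.8,0.8,0.8,0.8,0.8,0.8], "dp": [[0,0,0],[0,0,0],[0,0,0],[0,0,0],[0,0,0],[0,0,0],[0,0,0],[0,0,0],[0,0,0],[0,0,0],[0,0,0],[0,0,0]], "turn": [[0,0,-0.08],[0,0,-0.08],[0,0,-0.08],[0,0,-0.08],[0,0,-0.08],[0,0,-0.08],[0,0,-0.08],[0,0,-0.06],[0,0,-0.04],[0,0,-0.02],[0,0,0],[0,0,0]]}}

```text
time_s: 14.4
position: [0.4984, 0.0695, 0.0534]
tool_rot: [[-0.277, 0.961, -0.0], [0.961, 0.277, -0.0], [-0.0, -0.0, -1.0]]
ft_force: [-7.3, -0.3, 12.2]
grip_width: 0.0099
gripper_force: 42.7
```

```bash
python3 -c "
from h import *
st()"
```

```text
t 14.4 p [0.4984 0.0695 0.0534] yawY 16.1 z [-0. -0. -1.] case [-0.0099  0.0003  0.0534] w 0.0099 gf 42.73023962974548 F [-7.3 -0.3 12.2] T [-0.18  1.09  0.09] q [ -5.6  29.4  96.1  -0.   54.6 -21.6]
```

Request:
{"fn": "move_arm", "kwargs": {"jaw": [0.8,0.8,0.8,0.8], "dp": [[0,0,0],[0,0,0],[0,0,0],[0,0,0]], "turn": [[0,0,-0.008],[0,0,0],[0,0,0],[0,0,0]]}}

```text
time_s: 14.73
position: [0.4984, 0.0695, 0.0534]
tool_rot: [[-0.285, 0.959, -0.0], [0.959, 0.285, -0.0], [-0.0, -0.0, -1.0]]
ft_force: [-7.3, -1.7, 11.9]
grip_width: 0.0103
gripper_force: 42.7
```

```bash
python3 - <<'E'
from h import *
st()
im,d=cams.get_image("side"); cv2.imwrite("pics/s4.png",cv2.resize(im[140:290,150:350,::-1],None,fx=4,fy=4,interpolation=2))
P=cloud("side",d).reshape(-1,3); c=np.c_[(P[:,:2]-C)@np.array([[np.cos(A),-np.sin(A)],[np.sin(A),np.cos(A)]]),P[:,2]]
l=c[(c[:,2]>.1)&(c[:,2]<.25)&(abs(c[:,1])<.1)&(abs(c[:,0]-.13)<.045)]; print(np.polyfit(l[:,2],l[:,0],1))
for q in("club_head","driver","weight","mark_pen"):
    for r in cams.mark_of("side",q)[:1]: print(q,np.array(r["location"])*[512,384])
E
```

```text
t 14.73 p [0.4984 0.0695 0.0534] yawY 16.55 z [-0. -0. -1.] case [-0.0099  0.0003  0.0534] w 0.0103 gf 42.73352086544037 F [-7.3 -1.7 11.9] T [-0.06  1.1  -0.  ] q [ -5.6  29.4  96.1  -0.   54.6 -22.1]
[0.35176302 0.06165015]
club_head [275.712  164.6976]
driver [243.712  315.1104]
weight [196.608  285.8112]
mark_pen [307.5072 168.8064]
```

View pics/s4.png

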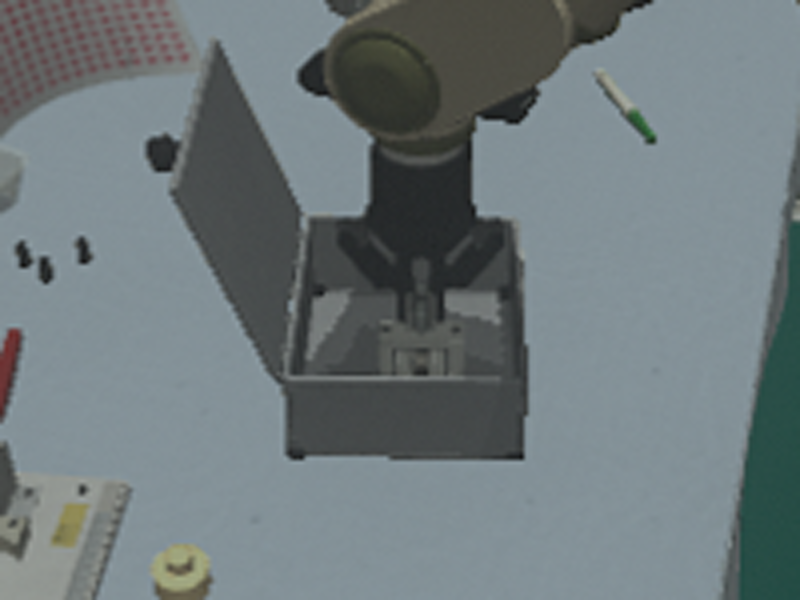

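The lid is still back on its stop (left, edge near (195,115) in the crop). The fingers grip the wing edge-on along the case's y axis, at (420,290). The bystanders are where they were.

```bash
python3 -c "
from rig import ticket
print(ticket.close_job())"
```

```text
the job is handed in; nothing more can be done
None
```

The lid is open on its stop, the thumbscrew was seated and backed off a quarter turn (about 90° by tool angle), the gripper still holds the wing, and the bystanders haven't moved; handed in at about 15 s.

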